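Lock the blue air coupler at the framing bench

TASK

Before the air is turned on, lock the blue coupler on the bench: pull its spring collar straight up, turn it clockwise (seen from above) until its white pointer is over the green mark, and let it spring fully back down there. Leave the red coupler alone, and let go at the end.

Things in the scene. Friction and masses are not known exactly. Their poses are not given: they have to be found in the camera images.
- blue_collar (a point): Round upright blue knurled sleeve, 38 mm across, 52 mm tall. Point: on its axis, 35 mm above its lower edge, 66 mm above the bench at rest; moves with it; z up, x towards the white pointer (lug at the lower edge, 8 mm high, reaching 34 mm out). A fixed brass plug, 27 mm across, tops out 103 mm above the bench. Grip at any yaw, with 30 N or so, fingertips 45 mm or more above the bench.
- blue_lift (a joint): Pull-up of the blue collar, m: 0 down, stop at 0.018. A spring (with the weight 6 N at 0, 11 N at the stop) returns it. It stands on a fixed round grey foot, 110 mm across, 30 mm high. There a black step blocks the pointer between the two seats: the collar can cross it only when lifted over 9 mm (12 to 15 mm is best).
- blue_turn (a joint): Turn of the blue collar, rad, growing clockwise from above; turns easily. 0 to 0.2: unlocked seat (start), at the red mark on the foot. 0.2 to 0.95: the pointer is over the step and cannot come down. 0.95 to the stop at 1.3: locked seat, drops fully home; 1.25 is right at the green mark. Marks lie 43 mm from the axis.
- red_pointer (a point): White pointer of the other coupler, the same in build but with a red collar: top of the lug, 30 mm from its collar's axis, 39 mm above the bench; x points away from that axis. Unlocked too, and to be left so. The two couplers' places may be swapped.
Mind the look-alikes: they are no part of the job. Leave any pink or turquoise look-alike of the part that bears blue_collar alone.

How it is judged:
By the outcome, as a careful person would: the job done as asked, in the order asked, and still so for the second after the job is handed in, with the robot touching nothing.
It also fails if it takes over 35 s, if anything falls off the work surface, if the arm or the gripper's body presses on something with over 40 N, if the wrist force passes 120 N, or if a joint passes its speed limit or range.

ROBOT

A 7-joint arm with a two-finger parallel gripper is mounted at the origin on the work surface. World frame = base frame: x ahead of the robot, y to its left, z up, the work surface at z = 0. Lengths are in mm, angles in rad, forces in N, time in s.
With the tool pointing down it reaches from about 400 to 900 mm from the base axis. Payload 5.5 kg.
Tool frame: the origin (TCP) lies at the very end of the fingers, on their centre line; the grasp point (between the pads) lies 19 mm behind it; x points along the fingers, z is the direction in which the jaws open and shut, and the axes are right-handed (so a half turn about x gives the same grasp; the last joint's range is limited). The gripper opens to 85 mm and grips with 20 to 120 N. Pads are 22 mm wide; open, the fingers measure 114 mm over their backs; the gripper's body (76 mm by 85 mm) begins 54 mm behind the grasp point. The pads swing forward as they close: fully open they stand 13 mm farther back than shut.
Start: joints at [1.374, 0.501, -0.427, 1.55, 0.221, 1.138, -0.21], TCP at [288.481, -582.476, 231.31] pointing down, gripper open.
Joint ranges: [-2.88, 2.88], [-0.31, 2.03], [-1.54, 1.56], [0.2, 2.42], [-1.41, 4.55], [0.19, 2.02], [-2.57, 2.57]. Speed limits (rad/s): [2.57, 2.57, 3.14, 3.14, 3.14, 3.14, 3.14].

INTERFACE

Orientations are given as a unit quaternion [w, x, y, z].
In Python, from cell import sensors, cams, r, nets gives the robot as it stands.
- The arm moves only by the shell command python3 -m jog 'ROWS' [OPENING] [FORCE]. ROWS is text: rows parted by semicolons, each of 4 numbers parted by spaces: the shift along the tool's x, y, z in m, then the turn about the tool's x in degrees. In form: tx ty tz yaw; .... A call has 1 to 10 rows; each row shifts and turns the commanded pose from where the row before left it, along the tool's axes as they then stand; what a row does not reach is not made up. A row lasts 1/12 s, in which the tool goes at most 41.7 mm and 7.16 degrees, less where a joint would pass 70% of its speed; a pose out of reach is approached as far as the arm can. A call is refused whole if a number of a shift passes 0.0417 or a number of a turn 7.16, either way. A call with a gripper value outside its range is refused whole. OPENING is the closure, from -1 (fully open) to 1 (shut), set as the call begins (- or left out, the last holds). The fingers move at their own pace and stop on an object; FORCE is the grip in N (left out, the last holds). Time passes only in rows, so rows that do not move let the fingers close. It gives the time, the measured TCP pose, the force and the opening at its end, in the units of the state.
- sensors.sense(): the state, without advancing time (a new reading comes with each control period).
- cams.read_camera(name): name is "side" or "top" or "wrist"; returns (picture, depth): 420x560x3 uint8, red, green, blue; 420x560 float32, mm along the optical axis (not along the pixel's ray), 0 where there is no reading.
- cams.camera_params(name): a dict with "vertical_fov" (degrees; the focal length in pixels is half the picture's height over the tangent of half this angle, whatever the lens; pixels are square), "cx", "cy" (the principal point, pixels), "view" (4x4, takes a point from world to camera coordinates). Camera axes: x right, y up, looking along -z (the intrinsics and any distortion apply to the point x, -y, -z); pixel columns grow to the right and rows downward; lengths in mm; the calibration is good to about 2 mm. A picture is of the moment at which its call begins: read the wrist's pose just before it. camera_params takes no time and is no camera call; for the wrist camera it gives the pose at the moment of the call.
- r.sign_off(): hands the job in, once; it reports no verdict.
Trained networks look in the newest picture that a camera, given by its name, has taken for a name from the list of things; names that differ only in an ending like _2 or _b are one class to them, and where a whole thing is asked for, a point or a joint stands for the part that bears it (a point fixed in the world has none). Each returns a list of dicts, best first, with "p" (0 to 1); they miss things now and then, are a little off and sometimes report something else, mostly with a low value. They report only what shows in the picture. A call takes as long as a camera call. They do not tell look-alikes from the thing itself.
- nets.find_in(camera, label): "point" ([column, row] in pixels, amid what is visible of it).
- nets.mark_of(camera, label): "point" ([column, row] in pixels: a listed point, or the origin of a listed thing).
The state is a dict: "time_s": time; "qpos": joint angles; "qd": joint speeds; "joint_efforts": joint torques, N m; "position": TCP position; "orientation": TCP orientation; "wrist_force": force on the tool from outside, world axes, zero at the start; "torque": the same for the moment, N m; "width": finger opening in mm.
Only numpy, scipy, OpenCV 4.12 (cv2) and the standard library are available. Lean on these libraries where they do the work, as an engineer would, in place of code of your own. Each camera call takes 0.05 s, during which the arm holds its last target. There are 200 camera calls.

## Working session

There is one attempt and no reset: what is moved stays moved. The work goes in short steps, Python scripts to look and compute and a shell command to move; the robot and the scene stay as the last step left them, time stands still between calls to the robot, and variables do not carry over. Pictures are saved under pics/ and viewed, about 8 in all and at most 12, crops included, and the job is handed in when it is done.

```bash
mkdir -p pics; ls
cat > h.py <<'E'
import numpy as np,cv2
from cell import sensors,cams,r,nets
def ray(cam,px,P=None):
    P=P or cams.camera_params(cam); f=210/np.tan(np.radians(P["vertical_fov"])/2)
    V=np.array(P["view"]); R=V[:3,:3]; c=-R.T@V[:3,3]
    d=R.T@np.array([(px[0]-P["cx"])/f,-(px[1]-P["cy"])/f,-1.]); return c,d
def atz(cam,px,z,P=None):
    c,d=ray(cam,px,P); return c+d*(z-c[2])/d[2]
def atd(cam,px,D,P=None):
    c,d=ray(cam,px,P); return c+d*D[int(round(px[1])),int(round(px[0]))]
E
python3 - <<'E'
from h import *
for c in("top","side"):
    p,d=cams.read_camera(c); cv2.imwrite(f"pics/{c}0.png",p[:,:,::-1])
    P=cams.camera_params(c);print(c,{k:v for k,v in P.items() if k!='view'})
    for l in("blue_collar","red_pointer"):
        for o in nets.mark_of(c,l):print(l,np.round(o["point"]),round(o["p"],2),np.round(atz(c,o["point"],66 if l[0]=='b' else 39)),np.round(atd(c,o["point"],d)))
E
```

```text
pics
top {'vertical_fov': 54.103606094433324, 'cx': 283.76456099165233, 'cy': 206.7292400037953}
blue_collar [348. 249.] 0.72 [ 353. -144.   66.] [ 351. -139.  100.]
blue_collar [390. 197.] 0.66 [ 479. -245.   66.] [ 474. -238.   94.]
blue_collar [408. 311.] 0.64 [ 212. -283.   66.] [ 215. -272.  103.]
blue_collar [397. 129.] 0.54 [ 654. -268.   66.] [ 642. -259.   98.]
red_pointer [233. 179.] 0.67 [524. 140.  39.] [524. 140.  38.]
side {'vertical_fov': 53.049011032983984, 'cx': 275.10405845885555, 'cy': 207.4852017457318}
blue_collar [228. 147.] 0.87 [ 646. -251.   66.] [ 644. -248.   67.]
blue_collar [399. 165.] 0.83 [ 214. -279.   66.] [ 214. -261.   75.]
blue_collar [332. 182.] 0.73 [ 346. -147.   66.] [ 343. -132.   75.]
blue_collar [284. 159.] 0.52 [ 484. -228.   66.] [ 482. -223.   69.]
red_pointer [200. 257.] 0.79 [519. 150.  39.] [523. 144.  34.]
```

View pics/top0.png

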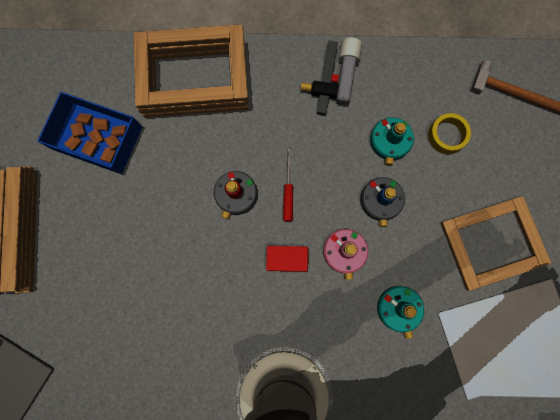

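View pics/side0.png

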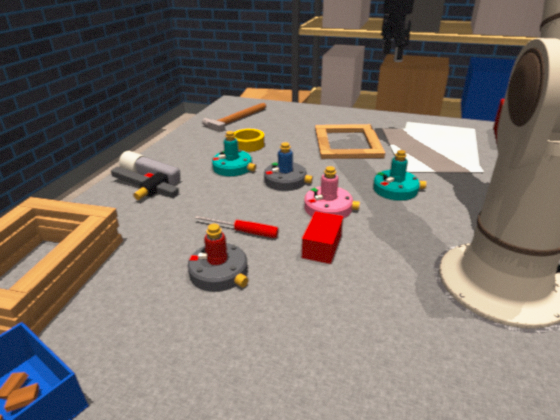

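Side view: the four candidates are turquoise at (231,150), dark blue at (284,159), pink at (330,182) and turquoise at (399,170). The one on the grey foot, top (390,197), fits, because its collar is blue and its foot is grey. The red coupler is at top (235,190). Next I'll confirm with one enlarged crop and measure the plug and foot.

Run:
```python
from h import *
a=cv2.imread("pics/top0.png");b=cv2.imread("pics/side0.png")
A=cv2.resize(a[170:225,355:415],None,fx=6.5,fy=6.5,interpolation=cv2.INTER_CUBIC)
B=cv2.resize(b[138:193,255:315],None,fx=6.5,fy=6.5,interpolation=cv2.INTER_CUBIC)
cv2.imwrite("pics/crop1.png",np.hstack([A,B]))
print(cams.camera_params("top").keys())
s=sensors.sense();print(s["time_s"],s["position"],s["orientation"],s["width"],s["wrist_force"])
```

```text
dict_keys(['vertical_fov', 'cx', 'cy', 'view'])
0.3 [ 288.35905845 -582.28870306  230.93840057] [ 0.60060487  0.37303091  0.60098199 -0.37274975] 85.24132653012579 [-0.36573071  0.78789556  0.04612786]
```

View pics/crop1.png

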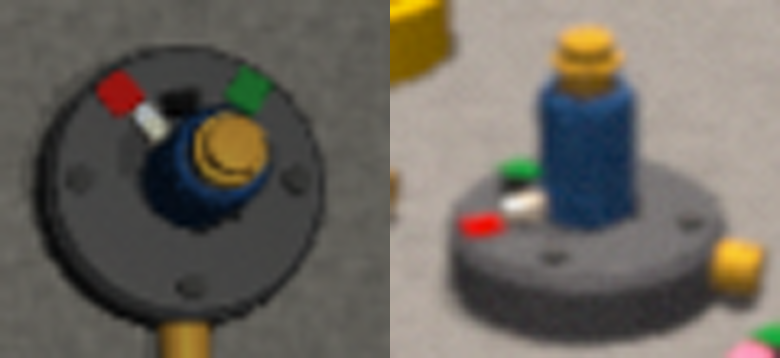

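The crop confirms the dark blue collar on a grey foot. The pointer is white at the red mark, top (373,184); green is at (393,184), with the black step between. Now the position.

Run:
```python
from h import *
print("plug top",atz("top",(390.7,192.8),103),"side",atz("side",(285.3,144.5),103))
c=atz("top",(383.8,198),30);print("foot",c)
for n,p in(("red",(373.5,184.3)),("green",(393.3,183.8))):
    q=atz("top",p,30);v=(q-c)[:2];print(n,q,np.hypot(*v),np.degrees(np.arctan2(v[1],v[0])))
from scipy.spatial.transform import Rotation as R
q=sensors.sense()["orientation"];M=R.from_quat(np.r_[q[1:],q[0]]).as_matrix();print(M.round(3))
t=np.array([c[0],c[1],0])-sensors.sense()["position"];print((M.T@t).round(1))
```

```text
plug top [ 483.44682595 -238.80459127  103.        ] side [ 482.66496819 -231.19172936  103.        ]
foot [ 484.4175881  -240.19276847   30.        ]
red [ 519.05241518 -214.7439672    30.        ] 42.97921279821863 36.30751153935274
green [ 521.44836004 -264.79644838   30.        ] 44.459185048186605 -33.60053010971049
[[-0.     0.896  0.444]
 [ 0.001  0.444 -0.896]
 [-1.     0.    -0.001]]
[ 231.1  327.5 -219.4]
```

```bash
python3 -m jog '0 .025 -.017 0;0 .025 -.017 0;0 .025 -.017 0;0 .025 -.017 0;0 .025 -.017 0;0 .025 -.017 0;0 .025 -.017 0;0 .025 -.017 0;0 .025 -.017 0;0 .025 -.017 0' -1; python3 -m jog '.01 .02 -.013 0;.01 .02 -.013 0;.01 .02 -.013 0;.01 .017 -.012 0;.01 0 0 0;.01 0 0 0;.01 0 0 0;0 0 0 0;0 0 0 0;0 0 0 0'
cat > w.py <<'E'
import sys
from h import *
from scipy.spatial.transform import Rotation as R
n=sys.argv[1]
s=sensors.sense();P=cams.camera_params("wrist");p,d=cams.read_camera("wrist");cv2.imwrite(f"pics/{n}.png",p[:,:,::-1])
np.savez(f"{n}.npz",d=d,view=P["view"],f=P["vertical_fov"],cx=P["cx"],cy=P["cy"])
q=s["orientation"];M=R.from_quat(np.r_[q[1:],q[0]]).as_matrix()
print(s["time_s"],s["position"].round(1),s["wrist_force"].round(1),s["width"],s["qpos"].round(2));print(M.round(3))
for o in nets.mark_of("wrist","blue_collar"):
    a=atz("wrist",o["point"],66,P);print(o,a.round(1),(M.T@(a-s["position"])).round(1))
E
python3 w.py w1
```

```text
time_s: 1.13
position: [437.6, -317.9, 231.5]
orientation: [0.601, 0.373, 0.601, -0.373]
wrist_force: [0.3, -0.7, 0.7]
width: 85.7
time_s: 1.97
position: [483.2, -240.4, 161.5]
orientation: [0.601, 0.373, 0.6, -0.373]
wrist_force: [0.7, -1.8, -1.4]
width: 85.2
1.9667 [ 483.2 -240.4  161.5] [ 0.7 -1.8 -1.4] 85.15279521146847 [ 0.87  0.41 -0.56  1.89  0.27  0.92 -0.94]
[[ 0.     0.897  0.442]
 [-0.     0.442 -0.897]
 [-1.     0.     0.   ]]
{'point': [87.1, 305.7], 'p': 0.82} [ 357.7 -148.1   66. ] [  95.5  -71.8 -138.3]
```

View pics/w1.png

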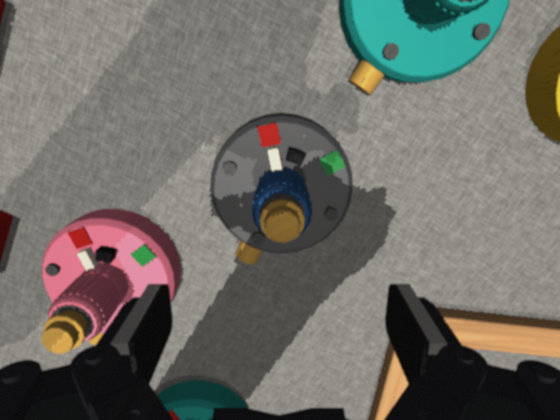

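The wrist view shows the blue coupler centred at about (281,183), with the plug top at about (281,223). Red mark is at (269,134), green at (332,162).

Run:
```python
from h import *
z=np.load("w1.npz");P=dict(vertical_fov=float(z["f"]),cx=float(z["cx"]),cy=float(z["cy"]),view=z["view"]);D=z["d"]
for n,p,h in(("plug",(281,224),103),("foot",(281,183),30),("red",(269,134),30),("green",(332,162),30),("ptr",(275,158),39)):
    print(n,atz("wrist",p,h,P).round(1),atd("wrist",p,D,P).round(1))
# depth-based: all points, plug top & foot top
v,u=np.mgrid[90:270,190:380]; C=np.stack([np.append(atd("wrist",(a,b),D,P),0) for a,b in zip(u.ravel(),v.ravel())])[:,:3]
for lo,hi in((98,108),(27,33)):
    m=(C[:,2]>lo)&(C[:,2]<hi)&(np.hypot(C[:,0]-483,C[:,1]+239)<70);q=C[m]
    (cx,cy),rad=cv2.minEnclosingCircle(q[:,:2].astype(np.float32));print(lo,len(q),q.mean(0).round(1),cx,cy,rad)
```

```text
plug [ 490.1 -239.7  103. ] [ 490.1 -239.7  102.9]
foot [ 494.1 -238.4   30. ] [ 505.1 -232.5   75.6]
red [ 522.9 -214.6   30. ] [ 523.  -214.5   31.2]
green [ 524.9 -264.9   30. ] [ 525.2 -264.4   32.3]
ptr [ 510.8 -225.3   39. ] [ 510.9 -225.2   39.7]
98 976 [ 489.6 -240.6  102.2] 489.0757141113281 -240.90992736816406 10.379680633544922
27 10139 [ 495.4 -237.9   29.6] 489.1460266113281 -240.9895477294922 53.0748176574707
```

Three estimates (depth plug circle, foot circle and the marks at radius 43) agree on about (489,−241). The top camera gave about (484,−240), so I'll take (488,−240.5). Descend, then close with 30 N.

```bash
python3 -m jog '0 .004 .002 0;.016 0 0 0;.016 0 0 0;.016 0 0 0;.016 0 0 0;.016 0 0 0;.016 0 0 0;.016 0 0 0;0 0 0 0;0 0 0 0' -1; python3 -m jog '0 0 0 0;0 0 0 0;0 0 0 0;0 0 0 0;0 0 0 0;0 0 0 0;0 0 0 0;0 0 0 0;0 0 0 0;0 0 0 0' 1 32
```

```text
time_s: 2.9
position: [487.8, -239.1, 49.1]
orientation: [0.6, 0.373, 0.601, -0.373]
wrist_force: [-0.7, 0.3, 0.1]
width: 85.4
time_s: 3.73
position: [488.7, -240.1, 50.4]
orientation: [0.601, 0.373, 0.6, -0.373]
wrist_force: [-0.0, -0.9, 5.6]
width: 37.0
```

```bash
python3 -m jog '-.003 0 0 0;-.003 0 0 0;-.003 0 0 0;-.003 0 0 0;-.0025 0 0 0;0 0 0 0;0 0 0 0;0 0 0 0'
python3 - <<'E'
from h import *
p,_=cams.read_camera("side");cv2.imwrite("pics/s2.png",cv2.resize(p[:,:,::-1][95:200,220:360],None,fx=5,fy=5,interpolation=cv2.INTER_CUBIC))
E
```

```text
time_s: 4.4
position: [488.6, -240.0, 63.6]
orientation: [0.601, 0.373, 0.6, -0.373]
wrist_force: [5.3, -3.7, -8.9]
width: 37.0
```

View pics/s2.png

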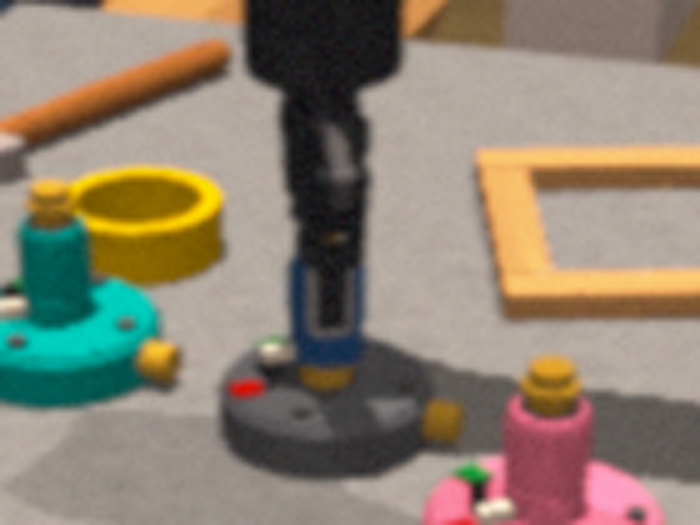

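The collar is lifted: brass shows beneath it at (327,377) and the pointer is clear at (275,350). Turn clockwise about 70°.

```bash
python3 -m jog '0 0 0 4;0 0 0 6;0 0 0 7;0 0 0 7;0 0 0 7'; python3 -m jog '0 0 0 7;0 0 0 7;0 0 0 7;0 0 0 7;0 0 0 7;0 0 0 5;0 0 0 0;0 0 0 0;0 0 0 0'; python3 w.py w2
```

```text
time_s: 4.87
position: [488.8, -240.7, 63.5]
orientation: [0.478, 0.522, 0.477, -0.521]
wrist_force: [4.6, -5.7, -9.8]
width: 37.3
time_s: 5.62
position: [488.4, -241.5, 63.6]
orientation: [0.273, 0.653, 0.271, -0.652]
wrist_force: [4.0, -7.3, -8.9]
width: 37.4
5.6167 [ 488.4 -241.5   63.6] [ 4.  -7.3 -8.9] 37.407888638914486 [ 0.56  0.52 -0.19  1.94  0.15  0.69 -2.07]
[[ 0.002  0.71  -0.704]
 [-0.002 -0.704 -0.71 ]
 [-1.     0.003  0.   ]]
{'point': [276.7, 310.5], 'p': 0.72} [ 482.8 -234.    66. ] [-2.4 -9.3 -1.4]
```

View pics/w2.png

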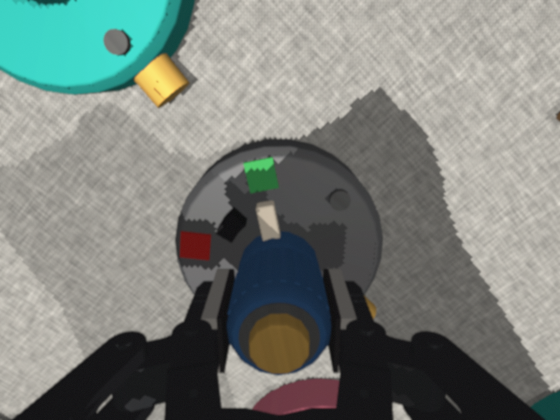

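The pointer at (267,221) now lines up with the green mark (261,176), past the step. I'll put a number on it.

Run:
```python
from h import *
z=np.load("w2.npz");P=dict(vertical_fov=float(z["f"]),cx=float(z["cx"]),cy=float(z["cy"]),view=z["view"]);D=z["d"]
a=atd("wrist",(267,212),D,P);print(a)
c=np.array([489,-241])
for p,h in(((266.5,220),a[2]),((266,207),a[2]),((261,176),30),((195,246),30)):
    q=atz("wrist",p,h,P);v=q[:2]-c;print(q.round(1),np.hypot(*v),np.degrees(np.arctan2(v[1],v[0])))
```

```text
[ 513.97343903 -259.05290638   51.43597634]
[ 511.5 -256.3   51.4] 27.213841855798414 -34.12897385381893
[ 515.9 -260.4   51.4] 33.1350059345912 -35.776124241212315
[ 523.9 -264.2   30. ] 41.884951949228615 -33.56275292992463
[ 522.  -214.2   30. ] 42.4769938707302 39.0963694695122
```

```bash
python3 -m jog '.003 0 0 0;.003 0 0 0;.003 0 0 0;.003 0 0 0;.0015 0 0 0;0 0 0 0;0 0 0 0'; python3 -m jog '0 0 0 0;0 0 0 0;0 0 0 0;0 0 0 0;0 0 0 0;0 0 0 0;0 0 0 0;0 0 0 0' -1; python3 -m jog '-.01 0 0 0;-.015 0 0 0;-.015 0 0 0;-.015 0 0 0;-.015 0 0 0;-.015 0 0 0;-.015 0 0 0;-.01 0 0 0;0 0 0 0;0 0 0 0'; python3 w.py w3
```

```text
time_s: 6.3
position: [488.4, -241.5, 50.5]
orientation: [0.273, 0.653, 0.271, -0.652]
wrist_force: [2.5, -6.4, -5.5]
width: 36.8
time_s: 6.97
position: [487.9, -239.2, 50.3]
orientation: [0.273, 0.652, 0.273, -0.652]
wrist_force: [-1.2, 0.2, -0.0]
width: 85.6
time_s: 7.8
position: [488.3, -239.5, 161.0]
orientation: [0.273, 0.653, 0.272, -0.652]
wrist_force: [-0.4, 0.5, -0.9]
width: 85.3
7.8 [ 488.3 -239.5  161. ] [-0.4  0.5 -0.9] 85.30449445696121 [ 0.59  0.37 -0.22  1.89  0.1   0.89 -2.03]
[[ 0.001  0.711 -0.703]
 [-0.001 -0.703 -0.711]
 [-1.     0.001 -0.   ]]
{'point': [279.8, 210.1], 'p': 0.71} [ 489.8 -241.4   66. ] [95.   2.3  0.3]
{'point': [314.3, 400.2], 'p': 0.66} [ 355.5 -147.7   66. ] [  94.7 -159.2   28.1]
```

View pics/w3.png

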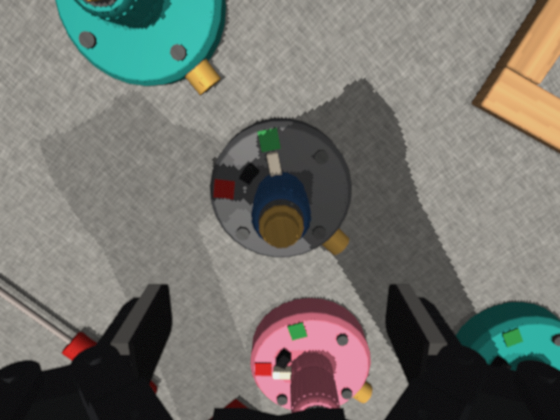

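The pointer at (274,164) sits at the green mark (269,140). I'll check its height and angle, and the red coupler.

Run:
```python
from h import *
z=np.load("w3.npz");P=dict(vertical_fov=float(z["f"]),cx=float(z["cx"]),cy=float(z["cy"]),view=z["view"]);D=z["d"]
c=np.array([489.5,-241.2])
for p in((274,160),(274,164),(269,140),(224,189)):
    q=atd("wrist",p,D,P);v=q[:2]-c;print(q.round(1),np.hypot(*v).round(1),np.degrees(np.arctan2(v[1],v[0])).round(1))
p,d=cams.read_camera("side")
for o in nets.mark_of("side","red_pointer"):print(o,atd("side",o["point"],d))
a=cv2.resize(p[:,:,::-1][125:200,240:330],None,fx=4,fy=4,interpolation=cv2.INTER_CUBIC);b=cv2.resize(p[:,:,::-1][215:290,175:265],None,fx=4,fy=4,interpolation=cv2.INTER_CUBIC)
cv2.imwrite("pics/s3.png",np.hstack([a,b]))
```

```text
[ 512.7 -258.3   39. ] 28.8 -36.4
[ 510.5 -256.1   38.5] 25.8 -35.4
[ 524.4 -264.9   32.2] 42.2 -34.1
[ 522.2 -214.9   30.8] 42.0 38.8
{'point': [202.0, 251.7], 'p': 0.71} [525.69855366 132.06205106  35.45735414]
```

View pics/s3.png

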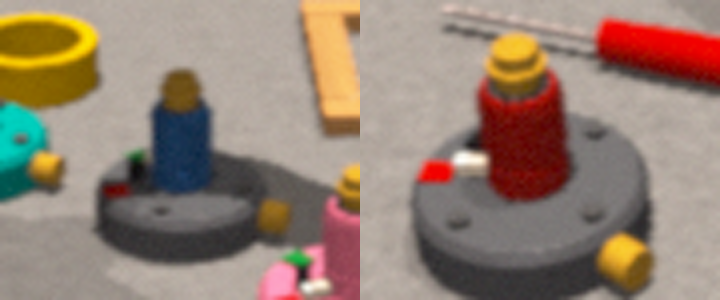

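```bash
python3 -c "
from cell import r
print(r.sign_off())"
```

```text
the job is handed in; nothing more can be done
None
```

The blue coupler is locked. I gripped its collar with 32 N, lifted it about 13 mm, turned it 71° clockwise, and lowered it. Then I let go and backed the gripper away to 161 mm above the bench. The robot's clock read about 8 s when I handed it in, against the 35 s limit.

**Last checks:**
- **Seated:** The pointer top is 38.5–39 mm above the bench, which is its height when fully down.
- **Angle:** The pointer sits within about 1–2° of the green mark (−35.4° to −36.4°, against −34.1° for the mark).
- **Red coupler:** It was not touched, and its pointer is still at its own red mark.
- **Forces:** The wrist force readings stayed below about 15 N.

**Disagreement:** The top camera placed the coupler's axis about 5 mm nearer the robot than the wrist camera did. I went mostly by the wrist camera, because its plug, foot and mark measurements agreed, and the grip came out centred to within about 1–2 mm.

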